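# Check-weigh a delivery of screws and put it into stock

## Task

Check the weight of today's delivery: stand every delivered tub and carton together on the rubber-lined pan of the balance, and load check weights onto the bare steel pan until the beam comes to rest level, with the pointer inside the green band, and your hand off. Then put the delivery into stock, each pack upright inside the tape square of its own colour, and stand every check weight upright back on its own ring on the black mat. Leave the other things on the bench alone.

Things in the scene. Friction and masses are not known exactly. Their poses are not given: they have to be found in the camera images.
- tub_red: closed white screw tub with red lid, 56 mm across, 64 mm tall, stated weight 400 g in all (true to within 2 percent); origin at the centre of its underside, z up. May be absent (not in today's delivery)
- tub_yellow: closed white screw tub with yellow lid, 56 mm across, 64 mm tall, stated weight 200 g in all (true to within 2 percent); origin at the centre of its underside, z up. May be absent (not in today's delivery)
- carton_blue: closed brown carton with blue label, 54 (its x) x 60 (its y) x 68 mm tall, stated weight 300 g in all (true to within 2 percent); origin at the centre of its underside, z up. May be absent (not in today's delivery)
- carton_green: closed brown carton with green label, 54 (its x) x 60 (its y) x 68 mm tall, stated weight 200 g in all (true to within 2 percent); origin at the centre of its underside, z up. May be absent (not in today's delivery)
- weight_200: 200 g check weight: brass cylinder 40 mm across and 24 mm tall with a 22 mm wide knob on top (overall height 46 mm); origin at the centre of its underside, z up
- weight_300: 300 g check weight: bright steel cylinder 45 mm across and 27 mm tall with a 22 mm wide knob on top (overall height 49 mm); origin at the centre of its underside, z up
- weight_400: 400 g check weight: brass cylinder 50 mm across and 30 mm tall with a 22 mm wide knob on top (overall height 52 mm); origin at the centre of its underside, z up
- weight_500: 500 g check weight: dark iron cylinder 55 mm across and 33 mm tall with a 22 mm wide knob on top (overall height 55 mm); origin at the centre of its underside, z up
- spot_red (a point): centre, on the bench top (z = 0), of the 96 mm square of red tape (tape 6 mm wide, flat) that is the stock place of the red tub
- spot_yellow (a point): centre, on the bench top (z = 0), of the 96 mm square of yellow tape (tape 6 mm wide, flat) that is the stock place of the yellow tub
- spot_blue (a point): centre, on the bench top (z = 0), of the 96 mm square of blue tape (tape 6 mm wide, flat) that is the stock place of the blue carton
- spot_green (a point): centre, on the bench top (z = 0), of the 96 mm square of green tape (tape 6 mm wide, flat) that is the stock place of the green carton
- ring_200 (a point): centre of the white ring (60 mm outside) for the 200 g weight, on the top of the black rubber mat (round, 240 mm across, 3 mm thick, fixed); the four rings form a square, 92 mm from centre to centre
- ring_300 (a point): centre of the white ring (65 mm outside) for the 300 g weight, on the top of the black rubber mat (round, 240 mm across, 3 mm thick, fixed); the four rings form a square, 92 mm from centre to centre
- ring_400 (a point): centre of the white ring (70 mm outside) for the 400 g weight, on the top of the black rubber mat (round, 240 mm across, 3 mm thick, fixed); the four rings form a square, 92 mm from centre to centre
- ring_500 (a point): centre of the white ring (75 mm outside) for the 500 g weight, on the top of the black rubber mat (round, 240 mm across, 3 mm thick, fixed); the four rings form a square, 92 mm from centre to centre
- goods_pan_top (a point): centre of the upper face of the goods pan (black rubber lining) of the blue two-pan balance: flat tray 206 mm (x) by 140 mm (y), lip 7 mm high; 88 mm above the bench when the beam is level. Axes turn with the balance: z up, y along the beam, from weight pan to goods pan. The pans stay level and move straight up or down by up to 15 mm as the beam tips
- weight_pan_top (a point): centre of the upper face of the weight pan (bare steel, no lining): same size, height, axes and travel, 260 mm from the goods pan's centre
- beam (a joint): tilt of the beam, rad: 0 level, positive when the goods pan is the higher, stops at +-0.115. A difference of 80 g between the pans carries it to the stop, less in proportion; it settles in 1.5 s. The red pointer stands in the green band of the white dial (between the pans, 72 mm wide, top 150 mm above the bench) within +-0.04
- glue_bottle: yellow glue bottle, 58 mm across, 170 mm tall; a bystander, to be left where it is
- screwdriver: green-handled screwdriver lying down; a bystander, to be left where it is
- mug: blue mug, 80 mm across, 95 mm tall; a bystander, to be left where it is
- tape_measure: black tape measure with green discs, 75 x 36 x 68 mm; a bystander, to be left where it is
- try_square: try square with dark wooden stock and steel blade, lying flat; a bystander, to be left where it is
Not all that is in view belongs to the job. What is shaped like the tub_yellow but purple or turquoise is not meant.

How it is judged:
By the outcome, as a careful person would: the job done as asked, in the order asked, and still so for the second after the job is handed in, with the robot touching nothing.
Of tub_red, tub_yellow, carton_blue, carton_green only 2 to 3 are there at a start; the rules pass over those that are not, and their reading is None.
At some moment in a run one of tub_red, tub_yellow, carton_blue, carton_green, weight_200, weight_300, weight_400, weight_500 may be knocked a few centimetres aside while the robot is not near it.
It also fails if it takes over 210 s, if anything falls off the work surface, if the arm or the gripper's body presses on something with over 40 N, if the wrist force passes 120 N, or if a joint passes its speed limit or range.

## Robot

A 7-joint arm with a two-finger parallel gripper is mounted at the origin on the work surface. World frame = base frame: x ahead of the robot, y to its left, z up, the work surface at z = 0. Lengths are in m, angles in rad, forces in N, time in s.
With the tool pointing down it reaches from about 0.425 to 0.925 m from the base axis. Payload 6.8 kg.
Tool frame: the origin (TCP) lies midway between the tips of the shut fingers; the grasp point (between the pads) lies r.grip_point_offset behind it (r.grip_point_offset is the distance from the TCP to the grasp point, in m); z points along the fingers, y is the direction in which the jaws open and shut (so a half turn about z gives the same grasp; the last joint's range is limited). The gripper opens to 85 mm and grips with 20 to 120 N. Pads are 22 mm wide; open, the fingers measure 114 mm over their backs; the gripper's body (76 mm by 85 mm) begins 54 mm behind the grasp point. The pads swing forward as they close: fully open they stand 13 mm farther back than shut.
Start: joints at [0.999, 0.477, 0.022, 1.555, -0.011, 1.109, -0.083], TCP at [0.302, -0.604, 0.231] pointing down, gripper open.
Joint ranges: [-2.96, 2.96], [-0.34, 2.1], [-1.41, 1.46], [0.24, 2.44], [-1.37, 4.51], [0.17, 1.92], [-2.96, 2.96]. Speed limits (rad/s): [2.39, 2.39, 3.14, 3.14, 3.14, 3.14, 3.14].

## Interface

Orientations are given as a rotation vector (axis times angle).
In Python, from bench import r gives the robot as it stands. The module is installed in compiled form; this text tells all that it offers.
- The arm moves only by the tool play_rows, never from a script. Its argument "deltas" is a list of rows, each a list of 3 entries, a list of its own where there are three numbers: the finger opening in mm, from 0 to 85.4, then the shift along the tool's x, y, z in mm, then the turn, a rotation vector about the tool's x, y, z in rad. A call has 1 to 8 rows; each row is the pose to reach, as a shift and turn from the pose measured when the call began, along the tool's axes at that moment; what a row does not reach only later rows make up. A row lasts 1/8 s, in which the tool goes at most 62.5 mm and 10.7 degrees, less where a joint would pass 70% of its speed; a pose out of reach is approached as far as the arm can. A call with a gripper value outside its range is refused whole. The fingers move at their own pace and stop on an object; "squeeze" is the grip in N (left out, the last holds). Time passes only in rows, so rows that repeat a pose let the fingers close. It gives the time, the measured TCP pose, the force and the opening at its end, in the units of the state.
- r.get_obs(): the state, without advancing time (a new reading comes with each control period).
- r.grab_frame(name): name is "scene" or "top" or "wrist"; returns (picture, depth): 384x512x3 uint8, red, green, blue; 384x512 float32, m along the optical axis (not along the pixel's ray), 0 where there is no reading.
- r.camera_model(name): a dict with "mtx" (3x3 intrinsics, pixels), "D" ([k1, k2, p1, p2, k3] as OpenCV has them; the pictures are not rectified), "rvec" (rotation vector, rad) and "tvec" (3), from world to camera coordinates, as OpenCV has them; the wrist camera has in their place "T_tool_cam" (4x4, takes a point from camera to tool coordinates, whose origin is the TCP and whose axes are the flange's). Camera axes: x right, y down, z forward; pixel columns grow to the right and rows downward; lengths in m; the calibration is good to about 2 mm. A picture is of the moment at which its call begins: read the wrist's pose just before it. camera_model takes no time and is no camera call.
- r.hand_in(): hands the job in, once; it reports no verdict.
The state is a dict: "clock": time; "joints": joint angles; "qvel": joint speeds; "tau": joint torques, N m; "tcp_pos": TCP position; "orientation": TCP orientation; "contact_force": force on the tool from outside, world axes, zero at the start; "moment": the same for the moment, N m; "grip_width": finger opening in m.
Only numpy, scipy, OpenCV 4.12 (cv2) and the standard library are available. Lean on these libraries where they do the work, as an engineer would, in place of code of your own. Each camera call takes 0.05 s, during which the arm holds its last target. There are 200 camera calls.

## Working session

There is one attempt and no reset: what is moved stays moved. The work goes in short steps, Python scripts to look and compute and a tool call to move; the robot and the scene stay as the last step left them, time stands still between calls to the robot, and variables do not carry over. Pictures are saved under pics/ and viewed, about 12 in all and at most 16, crops included, and the job is handed in when it is done.

Besides the shell and the picture viewer there is one more tool, called after "Emit:" as name(argument=value, ...), one argument or row to a line, values as JSON. play_rows: Moves the arm, as the interface text tells. Its arguments: {"type":"object","properties":{"deltas":{"type":"array"},"squeeze":{"type":"number"}},"required":["deltas"]}

```bash
mkdir -p pics && python3 - <<'E'
from bench import r
import cv2,numpy as np
o=r.get_obs();print(o['clock'],o['tcp_pos'],o['orientation'],o['grip_width'],r.grip_point_offset)
for n in('scene','top'):
    p,d=r.grab_frame(n);np.savez(f'{n}0.npz',p=p,d=d)
    cv2.imwrite(f'pics/{n}0.png',cv2.resize(p[:,:,::-1],(800,600),interpolation=cv2.INTER_CUBIC))
    print(n,r.camera_model(n))
print(r.camera_model('wrist'))
E
```

```text
0.0 [ 0.30169619 -0.60319535  0.23034074] [-3.05585629e+00 -7.21675822e-01  8.47561179e-04] 0.08537548759832597 0.0187
scene {'mtx': array([[383.34661618,   0.        , 260.66929289],
       [  0.        , 383.34661618, 192.06744916],
       [  0.        ,   0.        ,   1.        ]]), 'D': array([-0.09052224,  0.        ,  0.        ,  0.        ,  0.        ]), 'rvec': array([ 2.09930758,  0.79275637, -0.38203139]), 'tvec': array([-0.43719897, -0.14665666,  1.46348559])}
top {'mtx': array([[367.1429415 ,   0.        , 258.2960402 ],
       [  0.        , 367.1429415 , 195.25322158],
       [  0.        ,   0.        ,   1.        ]]), 'D': array([0.01386747, 0.        , 0.        , 0.        , 0.        ]), 'rvec': array([ 2.18325512, -2.13541183,  0.18292142]), 'tvec': array([5.63851802e-04, 5.53419116e-01, 1.08681088e+00])}
{'mtx': array([[344.51520605,   0.        , 259.77360459],
       [  0.        , 344.51520605, 189.32353041],
       [  0.        ,   0.        ,   1.        ]]), 'D': array([-0.06131241,  0.        ,  0.        ,  0.        ,  0.        ]), 'T_tool_cam': array([[ 6.34214821e-04, -9.63181353e-01, -2.68851780e-01,
         6.79686237e-02],
       [ 9.99999711e-01,  7.23892180e-04, -2.34422144e-04,
         5.99763010e-04],
       [ 4.20410739e-04, -2.68851554e-01,  9.63181533e-01,
        -1.40690908e-01],
       [ 0.00000000e+00,  0.00000000e+00,  0.00000000e+00,
         1.00000000e+00]])}
```

View pics/top0.png

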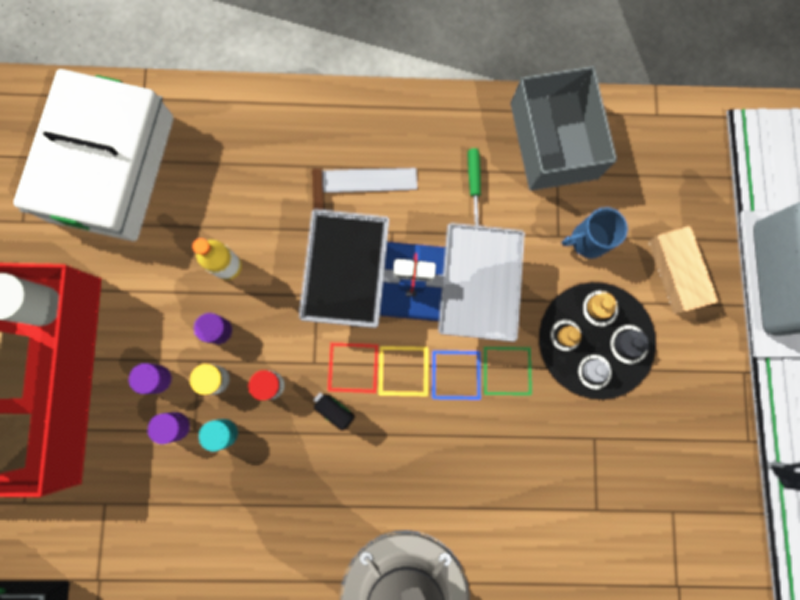

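View pics/scene0.png

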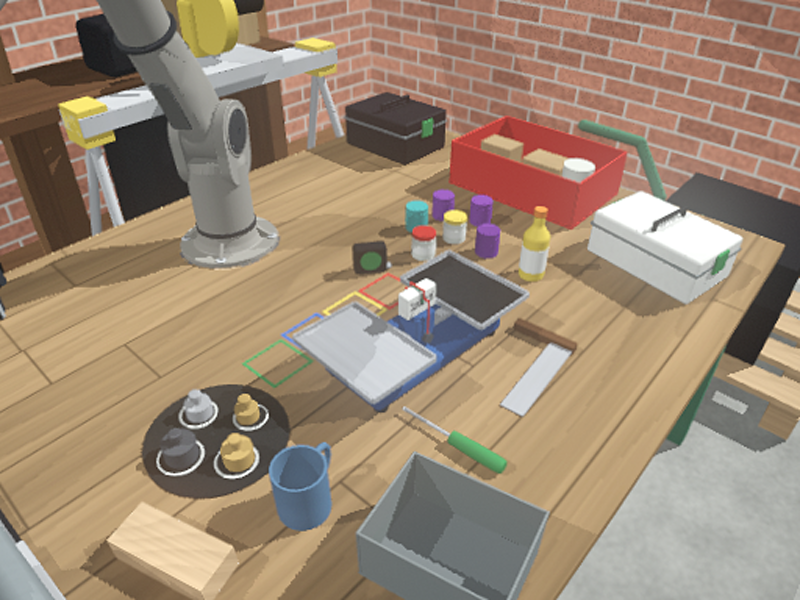

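The delivery is the red and yellow tubs (600 g), so the balance needs the 400 g and 200 g weights. The picture shows no blue or green carton. In top-view pixels on the 800 px picture, the red lid is at (265,385), the yellow lid at (207,379), the goods pan at (345,268), the weight pan at (482,282) and the mat at (597,340).

```bash
cat > h.py <<'E'
from bench import r
import cv2,numpy as np
from scipy.spatial.transform import Rotation as R
def campose(n,o=None):
    m=r.camera_model(n)
    if n=='wrist':
        o=o or r.get_obs();T=np.eye(4);T[:3,:3]=R.from_rotvec(o['orientation']).as_matrix();T[:3,3]=o['tcp_pos']
        T=T@m['T_tool_cam'];return m,T[:3,:3],T[:3,3]
    Rc=R.from_rotvec(m['rvec']).as_matrix().T
    return m,Rc,-Rc@m['tvec']
def ray(n,uv,z,o=None):
    m,Rc,c=campose(n,o)
    q=cv2.undistortPoints(np.float64(uv).reshape(-1,1,2),m['mtx'],m['D']).reshape(-1,2)
    d=np.c_[q,np.ones(len(q))]@Rc.T
    return c+d*((z-c[2])/d[:,2])[:,None]
def cloud(n,d,o=None):
    m,Rc,c=campose(n,o)
    v,u=np.mgrid[:384,:512];q=cv2.undistortPoints(np.c_[u.ravel(),v.ravel()].astype(float).reshape(-1,1,2),m['mtx'],m['D']).reshape(-1,2)
    return ((np.c_[q,np.ones(len(q))]*d.reshape(-1,1))@Rc.T+c).reshape(384,512,3)
def go(p,yaw=None,rel=None):
    """tool-frame mm shift + turn to world TCP p, pointing down, jaw-axis yaw (mod pi)"""
    o=r.get_obs();R0=R.from_rotvec(o['orientation'])
    s=R0.inv().apply(np.array(p)-o['tcp_pos'])*1e3
    t=np.zeros(3)
    if yaw is not None:
        best=None
        for k in(0,np.pi,-np.pi):
            y=yaw+k;Y=np.array([np.cos(y),np.sin(y),0]);Z=np.array([0,0,-1.]);X=np.cross(Y,Z)
            w=(R0.inv()*R.from_matrix(np.c_[X,Y,Z])).as_rotvec()
            if best is None or np.linalg.norm(w)<np.linalg.norm(best):best=w
        t=best
    print('go',np.round(p,4),'shift',np.round(s,1),'turn',np.round(t,3))
E
python3 - <<'E'
from h import *
f=np.load('top0.npz');p,d=f['p'],f['d'];C=cloud('top',d);hsv=cv2.cvtColor(p,cv2.COLOR_RGB2HSV)
H,S,V=[hsv[...,i].astype(int) for i in range(3)];z=C[...,2]
print('bench z',np.median(z[300:310,150:300]))
def rep(nm,m,zp):
    n,l,st,ce=cv2.connectedComponentsWithStats(m.astype(np.uint8))
    for i in range(1,n):
        if st[i,4]>25:
            u=np.argwhere(l==i)[:,::-1].astype(np.float32);(c,rad)=cv2.minEnclosingCircle(u)
            P=ray('top',[c,ce[i]],zp);print(nm,'n',st[i,4],'px',np.round(c),'circ',P[0,:2].round(4),'cen',P[1,:2].round(4),'R',round(rad,1),'zmed',np.median(z[l==i]).round(3))
tub=(z>.055)&(z<.075)
red=((H<6)|(H>174))&(S>150)&(V>90);yel=(H>22)&(H<34)&(S>130)&(V>120)
rep('redlid',red&tub,.064);rep('yellid',yel&tub,.064)
rep('purple',(H>130)&(H<160)&(S>100)&tub,.064);rep('turq',(H>82)&(H<95)&(S>100)&tub,.064)
rep('goodspan',(z>.075)&(z<.098)&(V<60),.088);
rep('steel',(z>.083)&(z<.1)&(S<60)&(V>90),.09)
fl=abs(z)<.012
for nm,m in(('sqr',red),('sqy',yel),('sqb',(H>105)&(H<125)&(S>120)),('sqg',(H>45)&(H<75)&(S>110))):
    m=m&fl;m[:215]=0;m[260:]=0
    n,l,st,ce=cv2.connectedComponentsWithStats(m.astype(np.uint8))
    i=1+np.argmax(st[1:,4]);u=np.argwhere(l==i)[:,::-1].astype(np.float32)
    b=cv2.minAreaRect(u);P=ray('top',np.r_[[b[0]],cv2.boxPoints(b)],0);print(nm,st[i,4],P[0,:2].round(4),(P[2]-P[1])[:2].round(3))
m=(z>.012)&(z<.07);m[:,:345]=0;m[:170]=0;m[260:]=0;m[:,425:]=0
rep('weights',m,.04)
m=(z>.03)&(z<.07);m[:,:345]=0;m[:170]=0;m[260:]=0;m[:,425:]=0
rep('knobs',m,.046)
E
```

```text
bench z 0.0005418717119807237
redlid n 31 px [ 25. 174.] circ [0.595  0.7041] cen [0.5936 0.7062] R 14.0 zmed 0.064
redlid n 520 px [ 45. 244.] circ [0.3943 0.6259] cen [0.3924 0.62  ] R 70.0 zmed 0.065
redlid n 281 px [169. 246.] circ [0.393  0.2719] cen [0.3933 0.2725] R 9.6 zmed 0.065
redlid n 29 px [ 12. 311.] circ [0.2058 0.6964] cen [0.2054 0.6931] R 12.0 zmed 0.062
yellid n 291 px [132. 242.] circ [0.4024 0.3795] cen [0.4024 0.3795] R 9.9 zmed 0.065
purple n 284 px [134. 210.] circ [0.4984 0.3795] cen [0.4985 0.3798] R 9.7 zmed 0.065
purple n 309 px [ 92. 242.] circ [0.4016 0.4928] cen [0.4012 0.4928] R 10.2 zmed 0.065
purple n 309 px [104. 274.] circ [0.3108 0.4509] cen [0.3112 0.4508] R 10.2 zmed 0.065
turq n 324 px [137. 278.] circ [0.2998 0.3568] cen [0.2998 0.3569] R 10.4 zmed 0.065
goodspan n 2628 px [220. 172.] circ [0.6144 0.1285] cen [0.6135 0.1286] R 37.3 zmed 0.089
goodspan n 26 px [276. 374.] circ [ 0.0519 -0.0444] cen [ 0.0546 -0.0435] R 8.8 zmed 0.085
goodspan n 41 px [ 20. 380.] circ [0.0318 0.6384] cen [0.0329 0.6359] R 9.6 zmed 0.083
steel n 163 px [386.  75.]
[... 857 characters left out ...]
85. 196.] circ [ 0.5609 -0.3785] cen [ 0.5619 -0.3783] R 8.9 zmed 0.034
weights n 146 px [364. 215.] circ [ 0.5002 -0.3133] cen [ 0.4999 -0.3138] R 7.0 zmed 0.028
weights n 297 px [404. 220.] circ [ 0.4874 -0.4352] cen [ 0.4886 -0.4357] R 10.2 zmed 0.037
weights n 191 px [382. 236.] circ [ 0.4356 -0.3644] cen [ 0.4342 -0.3642] R 7.9 zmed 0.031
knobs n 188 px [386. 195.] circ [ 0.5628 -0.3794] cen [ 0.5626 -0.3788] R 7.9 zmed 0.035
knobs n 48 px [367. 214.] circ [ 0.5015 -0.3185] cen [ 0.5019 -0.3185] R 4.7 zmed 0.048
knobs n 257 px [405. 220.] circ [ 0.4883 -0.4362] cen [ 0.4888 -0.4365] R 9.2 zmed 0.037
knobs n 135 px [382. 237.] circ [ 0.4342 -0.3642] cen [ 0.434  -0.3644] R 7.2 zmed 0.033
```

```bash
python3 - <<'E'
from h import *
f=np.load('top0.npz');p,d=f['p'],f['d'];C=cloud('top',d);hsv=cv2.cvtColor(p,cv2.COLOR_RGB2HSV)
H,S,V=[hsv[...,i].astype(int) for i in range(3)]
m=((H<6)|(H>174))&(S>120)&(abs(C[...,2])<.012);m[:215]=0;m[260:]=0;m[:,:195]=0;m[:,250:]=0
b=cv2.minAreaRect(np.argwhere(m)[:,::-1].astype(np.float32));P=ray('top',np.r_[[b[0]],cv2.boxPoints(b)],0);print(m.sum(),P[:,:2].round(4))
go((.5,-.25,.26),1.49);go((.55,.1,.26),1.49);go((.393,.272,.2),1.49)
E
```

```text
188 [[0.4313 0.1116]
 [0.477  0.1616]
 [0.4791 0.0646]
 [0.386  0.0621]
 [0.3841 0.158 ]]
go [ 0.5  -0.25  0.26] shift [ 335.3 -227.3  -29.2] turn [-0.002  0.001  0.545]
go [0.55 0.1  0.26] shift [ 536.6 -517.9  -28.8] turn [-0.002  0.001  0.545]
go [0.393 0.272 0.2  ] shift [ 473.1 -741.9   31.6] turn [-0.002  0.001  0.545]
```

Emit:
play_rows(
  deltas=[
    [85,[335,-227,-30],[0,0,0.545]],
    [85,[335,-227,-30],[0,0,0.545]],
    [85,[335,-227,-30],[0,0,0.545]],
    [85,[335,-227,-30],[0,0,0.545]],
    [85,[335,-227,-30],[0,0,0.545]],
    [85,[335,-227,-30],[0,0,0.545]],
    [85,[537,-518,-30],[0,0,0.545]],
    [85,[537,-518,-30],[0,0,0.545]],
  ],
  squeeze=40,
)

```text
clock: 1.1
tcp_pos: [0.5062, -0.1521, 0.2592]
orientation: [-3.138, 0.127, 0.002]
contact_force: [0.3, -0.4, 0.2]
grip_width: 0.0852
```

```bash
python3 - <<'E'
from h import *
go((.55,.1,.26),1.49);go((.393,.272,.2),1.49);go((.393,.272,.03),1.49)
E
```

```text
go [0.55 0.1  0.26] shift [  23.3 -254.8   -0.5] turn [-0.001  0.001 -0.   ]
go [0.393 0.272 0.2  ] shift [-147.  -413.5   59.9] turn [-0.001  0.001 -0.   ]
go [0.393 0.272 0.03 ] shift [-146.8 -413.2  229.9] turn [-0.001  0.001 -0.   ]
```

Emit:
play_rows(
  deltas=[
    [85,[0,-250,0],[0,0,0]],
    [85,[0,-250,0],[0,0,0]],
    [85,[0,-250,0],[0,0,0]],
    [85,[-147,-413,40],[0,0,0]],
    [85,[-147,-413,60],[0,0,0]],
    [85,[-147,-413,60],[0,0,0]],
    [85,[-147,-413,60],[0,0,0]],
    [85,[-147,-413,60],[0,0,0]],
  ],
)

```text
clock: 2.1
tcp_pos: [0.3903, 0.2743, 0.1991]
orientation: [-3.138, 0.12, 0.004]
contact_force: [0.8, -0.7, -0.1]
grip_width: 0.0853
```

```bash
cat >> h.py <<'E'
def lid(n,zp,name,o=None):
    o=o or r.get_obs();p,d=r.grab_frame(n);C=cloud(n,d,o);hsv=cv2.cvtColor(p,cv2.COLOR_RGB2HSV)
    H,S,V=[hsv[...,i].astype(int) for i in range(3)]
    col=(((H<6)|(H>174))&(S>150)&(V>80)) if name=='red' else ((H>22)&(H<34)&(S>130)&(V>110))
    m=col&(abs(C[...,2]-zp)<.006)
    k,l,st,ce=cv2.connectedComponentsWithStats(m.astype(np.uint8))
    for i in range(1,k):
        if st[i,4]>100:
            u=np.argwhere(l==i)[:,::-1].astype(np.float32);c,rad=cv2.minEnclosingCircle(u)
            print(name,n,st[i,4],st[i,:4],ray(n,[c],zp,o)[0].round(4),'z',np.median(C[l==i][:,2]).round(4))
    return p
E
python3 - <<'E'
from h import *
p=lid('wrist',.064,'red');p=lid('wrist',.064,'yellow')
cv2.imwrite('pics/w1.png',p[:,:,::-1])
go((.393,.272,.025),1.49)
E
```

```text
red wrist 3331 [228 142  66  65] [0.3946 0.2732 0.064 ] z 0.0624
yellow wrist 3378 [101 138  67  66] [0.4036 0.3789 0.064 ] z 0.0624
go [0.393 0.272 0.025] shift [  3.3   2.4 174.1] turn [-0.001  0.003  0.006]
```

View pics/w1.png

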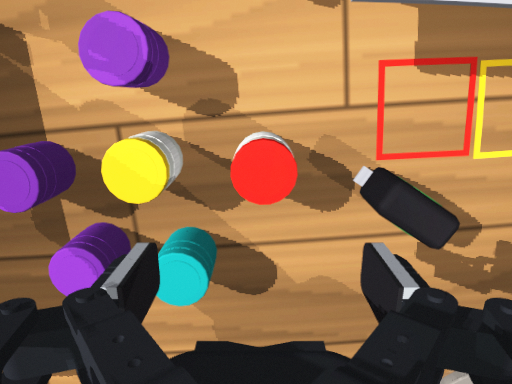

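The wrist picture shows the red lid at (264,168) and the yellow at (136,168), both agreeing with the top view. The jaws have clear room on each side.

Emit:
play_rows(
  deltas=[
    [85,[4,2,60],[0,0,0]],
    [85,[4,2,120],[0,0,0]],
    [85,[4,2,172],[0,0,0]],
    [85,[4,2,176],[0,0,0]],
    [50,[4,2,176],[0,0,0]],
    [50,[4,2,176],[0,0,0]],
    [50,[4,2,176],[0,0,0]],
    [50,[4,2,176],[0,0,0]],
  ],
)

```text
clock: 3.2
tcp_pos: [0.3954, 0.2733, 0.0254]
orientation: [-3.135, 0.118, -0.001]
contact_force: [-1.2, -0.8, 8.7]
grip_width: 0.0553
```

```bash
python3 - <<'E'
from h import *
o=r.get_obs();print(o['grip_width']);z=o['tcp_pos'][2];p=o['tcp_pos']
go((p[0],p[1],.23));go((.659,.125,.23),1.49);go((.659,.125,z+.09),1.49)
E
```

```text
0.05526957273960351
go [0.3954 0.2733 0.23  ] shift [ 1.000e-01 -8.000e-01 -2.046e+02] turn [0. 0. 0.]
go [0.659 0.125 0.23 ] shift [ 274.1  127.2 -205. ] turn [-0.004 -0.     0.005]
go [0.659  0.125  0.1154] shift [274.  127.7 -90.4] turn [-0.004 -0.     0.005]
```

Emit:
play_rows(
  deltas=[
    [50,[0,0,-60],[0,0,0]],
    [50,[0,0,-120],[0,0,0]],
    [50,[0,0,-180],[0,0,0]],
    [50,[60,28,-205],[0,0,0]],
    [50,[115,54,-205],[0,0,0]],
    [50,[170,80,-205],[0,0,0]],
    [50,[225,105,-205],[0,0,0]],
    [50,[274,127,-205],[0,0,0]],
  ],
)

```text
clock: 4.2
tcp_pos: [0.6602, 0.1232, 0.2308]
orientation: [-3.135, 0.119, -0.002]
contact_force: [1.1, 1.1, -2.5]
grip_width: 0.0551
```

```bash
python3 - <<'E'
from h import *
go((.659,.125,.0254+.091),1.49)
E
```

```text
go [0.659  0.125  0.1164] shift [ -1.5  -1.2 114.5] turn [-0.004 -0.001  0.005]
```

Emit:
play_rows(
  deltas=[
    [50,[-1,-1,55],[0,0,0]],
    [50,[-1,-1,100],[0,0,0]],
    [50,[-1,-1,112],[0,0,0]],
    [50,[-1,-1,117],[0,0,0]],
    [50,[-1,-1,122],[0,0,0]],
    [50,[-1,-1,127],[0,0,0]],
    [50,[-1,-1,131],[0,0,0]],
    [50,[-1,-1,131],[0,0,0]],
  ],
)

```text
clock: 5.2
tcp_pos: [0.6594, 0.1248, 0.0998]
orientation: [-3.136, 0.119, -0.002]
contact_force: [0.5, 0.6, -3.1]
grip_width: 0.0552
```

```bash
python3 - <<'E'
from h import *
print(r.get_obs()['contact_force'])
E
```

```text
[ 0.52284724  0.55235119 -3.14114556]
```

Emit:
play_rows(
  deltas=[
    [50,[0,0,2],[0,0,0]],
    [60,[0,0,2],[0,0,0]],
    [70,[0,0,2],[0,0,0]],
    [80,[0,0,2],[0,0,0]],
    [80,[0,0,2],[0,0,0]],
    [80,[0,0,-50],[0,0,0]],
    [80,[0,0,-100],[0,0,0]],
    [80,[0,0,-130],[0,0,0]],
  ],
)

```text
clock: 6.2
tcp_pos: [0.6602, 0.1247, 0.233]
orientation: [-3.134, 0.119, -0.007]
contact_force: [0.8, 0.7, 0.4]
grip_width: 0.08
```

```bash
python3 - <<'E'
from h import *
lid('top',.064,'yellow');lid('top',.137,'red')
go((.4035,.379,.22),1.49)
go((.4035,.379,.025),1.49)
E
```

```text
yellow top 292 [122 233  20  19] [0.4021 0.3797 0.064 ] z 0.0647
go [0.4035 0.379  0.22  ] shift [-276.7 -233.4   13.7] turn [-0.006 -0.008  0.005]
go [0.4035 0.379  0.025 ] shift [-278.4 -232.2  208.7] turn [-0.006 -0.008  0.005]
```

Emit:
play_rows(
  deltas=[
    [85,[-60,-40,0],[0,0,0]],
    [85,[-110,-85,0],[0,0,0]],
    [85,[-155,-128,5],[0,0,0]],
    [85,[-200,-170,10],[0,0,0]],
    [85,[-240,-205,14],[0,0,0]],
    [85,[-278,-233,25],[0,0,0]],
    [85,[-278,-233,80],[0,0,0]],
    [85,[-278,-233,110],[0,0,0]],
  ],
)

```text
clock: 7.3
tcp_pos: [0.4011, 0.3784, 0.1208]
orientation: [-3.136, 0.116, -0.009]
contact_force: [-0.8, -0.3, -0.0]
grip_width: 0.085
```

```bash
python3 - <<'E'
from h import *
go((.4035,.379,.025),1.49);lid('top',.137,'red');
E
```

```text
go [0.4035 0.379  0.025 ] shift [ 1.8 -0.4 95.8] turn [-0.004 -0.006  0.007]
red top 293 [211 144  20  19] [0.6576 0.1247 0.137 ] z 0.1381
```

Emit:
play_rows(
  deltas=[
    [85,[2,0,55],[-0.004,-0.006,0]],
    [85,[2,0,93],[-0.004,-0.006,0]],
    [85,[2,0,96],[-0.004,-0.006,0]],
    [50,[2,0,96],[-0.004,-0.006,0]],
    [50,[2,0,96],[-0.004,-0.006,0]],
    [50,[2,0,96],[-0.004,-0.006,0]],
    [50,[2,0,96],[-0.004,-0.006,0]],
    [50,[2,0,96],[-0.004,-0.006,0]],
  ],
)

```text
clock: 8.35
tcp_pos: [0.4036, 0.3781, 0.0239]
orientation: [3.139, -0.118, -0.001]
contact_force: [-1.1, 0.2, 7.2]
grip_width: 0.0551
```

```bash
python3 - <<'E'
from h import *
go((.568,.132,.22),1.49)
E
```

```text
go [0.568 0.132 0.22 ] shift [ 182.3  233.2 -196.1] turn [0.    0.001 0.006]
```

Emit:
play_rows(
  deltas=[
    [50,[0,0,-60],[0,0,0]],
    [50,[0,0,-120],[0,0,0]],
    [50,[0,0,-180],[0,0,0]],
    [50,[36,46,-196],[0,0,0]],
    [50,[73,93,-196],[0,0,0]],
    [50,[110,140,-196],[0,0,0]],
    [50,[146,187,-196],[0,0,0]],
    [50,[182,233,-196],[0,0,0]],
  ],
)

```text
clock: 9.35
tcp_pos: [0.5683, 0.1302, 0.221]
orientation: [3.139, -0.118, 0.001]
contact_force: [1.0, 0.5, -2.1]
grip_width: 0.0549
```

```bash
python3 - <<'E'
from h import *
go((.568,.132,.0239+.074),1.49)
E
```

```text
go [0.568  0.132  0.0979] shift [ -0.5  -1.8 123.1] turn [ 0.    -0.     0.006]
```

Emit:
play_rows(
  deltas=[
    [50,[0,-2,60],[0,0,0]],
    [50,[0,-2,108],[0,0,0]],
    [50,[0,-2,118],[0,0,0]],
    [50,[0,-2,121],[0,0,0]],
    [50,[0,-2,123],[0,0,0]],
    [50,[0,-2,124],[0,0,0]],
    [50,[0,-2,124],[0,0,0]],
  ],
)

```text
clock: 10.22
tcp_pos: [0.569, 0.1323, 0.0978]
orientation: [3.139, -0.118, 0.003]
contact_force: [-0.5, -0.0, -1.6]
grip_width: 0.0547
```

Emit:
play_rows(
  deltas=[
    [60,[0,0,0],[0,0,0]],
    [70,[0,0,0],[0,0,0]],
    [80,[0,0,0],[0,0,0]],
    [80,[0,0,0],[0,0,0]],
    [80,[0,0,-40],[0,0,0]],
    [80,[0,0,-90],[0,0,0]],
    [80,[0,0,-140],[0,0,0]],
    [60,[0,0,-155],[0,0,0]],
  ],
)

```text
clock: 11.22
tcp_pos: [0.5703, 0.133, 0.2565]
orientation: [-3.138, 0.118, -0.012]
contact_force: [0.3, -0.2, -1.7]
grip_width: 0.0639
```

```bash
python3 - <<'E'
from h import *
p=lid('top',.137,'red');
# weight_400 ~ (.5625,-.379), 200 ~ (.5015,-.3185)
go((.6,-.1,.25));go((.53,-.35,.25))
E
```

```text
go [ 0.6  -0.1   0.25] shift [ 47.1 230.1   6.6] turn [0. 0. 0.]
go [ 0.53 -0.35  0.25] shift [ -4.  484.6   5.7] turn [0. 0. 0.]
```

Emit:
play_rows(
  deltas=[
    [60,[0,60,0],[0,0,0]],
    [60,[0,120,0],[0,0,0]],
    [60,[0,180,0],[0,0,0]],
    [60,[0,240,0],[0,0,0]],
    [60,[0,300,0],[0,0,0]],
    [60,[0,360,0],[0,0,0]],
    [60,[0,420,0],[0,0,0]],
    [60,[-2,480,5],[0,0,0]],
  ],
)

```text
clock: 12.28
tcp_pos: [0.5315, -0.3471, 0.2491]
orientation: [-3.137, 0.118, -0.009]
contact_force: [1.1, -0.1, -0.0]
grip_width: 0.0604
```

```bash
python3 - <<'E'
from h import *
p=lid('top',.137,'red');lid('top',.137,'yellow')
o=r.get_obs();w,d=r.grab_frame('wrist');np.savez('w2.npz',p=w,d=d);C=cloud('wrist',d,o)
cv2.imwrite('pics/w2.png',np.hstack([w,p[100:300,180:440].repeat(1,0)[:0].reshape(0,1,3)] if 0 else [w])[:,:,::-1])
z=C[...,2];print('mat',np.median(z[(z>-.01)&(z<.01)&(w.max(2)<60)]))
m=((z>.037)&(z<.065)).astype(np.uint8)
k,l,st,ce=cv2.connectedComponentsWithStats(m)
for i in range(1,k):
    if st[i,4]>60:
        zz=np.percentile(C[l==i][:,2],70)
        t=(l==i)&(abs(z-zz)<.004);c,rad=cv2.minEnclosingCircle(np.argwhere(t)[:,::-1].astype(np.float32))
        print(st[i,4],ce[i].round(),zz.round(4),ray('wrist',[c],zz,o)[0].round(4),round(rad,1))
E
```

```text
red top 283 [211 144  20  19] [0.6576 0.1247 0.137 ] z 0.1378
yellow top 300 [208 175  19  20] [0.5669 0.1316 0.137 ] z 0.1378
mat 0.0012842666321814522
81 [192.   3.] 0.0513 [ 0.6826 -0.3052  0.0513] 4.1
428 [263.  11.] 0.0565 [ 0.6763 -0.3705  0.0565] 32.0
8411 [456.  54.] 0.0435 [ 0.6194 -0.5471  0.0435] 69.0
398 [288. 125.] 0.0532 [ 0.5645 -0.385   0.0532] 11.2
351 [229. 191.] 0.0474 [ 0.5021 -0.3208  0.0474] 10.3
388 [349. 194.] 0.0564 [ 0.4899 -0.4425  0.0564] 10.7
337 [282. 247.] 0.0505 [ 0.4353 -0.3714  0.0505] 10.0
```

View pics/w2.png

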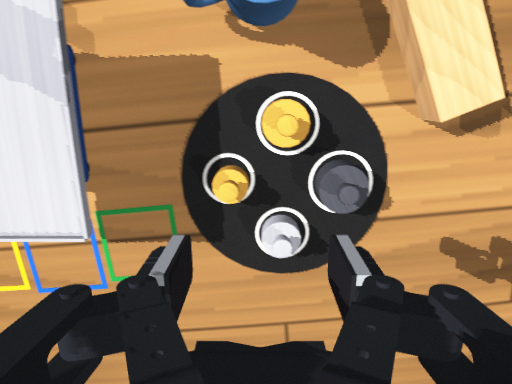

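```bash
python3 - <<'E'
from h import *
f=np.load('w2.npz');w=f['p'];o=r.get_obs()
hsv=cv2.cvtColor(w,cv2.COLOR_RGB2HSV);m=((hsv[...,2]>165)&(hsv[...,1]<50)).astype(np.uint8);m[:80]=0;m[270:]=0;m[:,:185]=0;m[:,385:]=0
k,l,st,ce=cv2.connectedComponentsWithStats(m)
for i in range(1,k):
    if st[i,4]>100 and st[i,2]>40:
        h=cv2.convexHull(np.argwhere(l==i)[:,::-1].astype(np.int32));e=cv2.fitEllipse(h)
        print(st[i],ray('wrist',[e[0]],.003,o)[0].round(4),np.round(e[1],1))
go((.5645,-.385,.12),1.49);go((.5645,-.385,.034),1.49)
E
```

```text
[256  91  63  64 823] [ 0.5645 -0.3831  0.003 ] [63.  64.6]
[308 150  65  63 605] [ 0.493 -0.44   0.003] [60.9 66.1]
[204 153  51  51 420] [ 0.507  -0.3121  0.003 ] [50.7 51.1]
[ 255  207   54   51 1648] [ 0.4355 -0.3685  0.003 ] [50.3 54.3]
go [ 0.5645 -0.385   0.12  ] shift [ 37.6  32.5 128.1] turn [-0.002 -0.003 -0.002]
go [ 0.5645 -0.385   0.034 ] shift [ 37.4  32.6 214.1] turn [-0.002 -0.003 -0.002]
```

Emit:
play_rows(
  deltas=[
    [60,[38,32,60],[0,0,0]],
    [60,[38,32,120],[0,0,0]],
    [60,[38,32,175],[0,0,0]],
    [60,[38,32,205],[0,0,0]],
    [60,[38,32,214],[0,0,0]],
    [15,[38,32,214],[0,0,0]],
    [15,[38,32,214],[0,0,0]],
    [15,[38,32,214],[0,0,0]],
  ],
  squeeze=50,
)

```text
clock: 13.42
tcp_pos: [0.5665, -0.3853, 0.0363]
orientation: [3.139, -0.13, 0.01]
contact_force: [0.6, -0.4, 3.8]
grip_width: 0.0201
```

Emit:
play_rows(
  deltas=[
    [15,[0,0,0],[0,0,0]],
    [15,[0,0,0],[0,0,0]],
    [15,[0,0,0],[0,0,0]],
  ],
)

```text
clock: 13.8
tcp_pos: [0.5664, -0.3853, 0.0364]
orientation: [3.139, -0.13, 0.01]
contact_force: [-0.1, 0.1, -0.5]
grip_width: 0.0199
```

```bash
python3 - <<'E'
from h import *
print(r.get_obs()['contact_force'])
go((.64,-.136,.23),1.49)
E
```

```text
[-0.14046015  0.10181764 -0.53288838]
go [ 0.64  -0.136  0.23 ] shift [  53.9 -254.5 -193.2] turn [-0.    -0.006 -0.002]
```

Emit:
play_rows(
  deltas=[
    [15,[0,0,-60],[0,0,0]],
    [15,[0,0,-120],[0,0,0]],
    [15,[0,0,-180],[0,0,0]],
    [15,[10,-55,-193],[0,0,0]],
    [15,[22,-110,-193],[0,0,0]],
    [15,[34,-165,-193],[0,0,0]],
    [15,[46,-215,-193],[0,0,0]],
    [15,[54,-254,-193],[0,0,0]],
  ],
)

```text
clock: 14.8
tcp_pos: [0.6401, -0.1334, 0.2291]
orientation: [-3.138, 0.126, -0.008]
contact_force: [-0.1, -0.6, -4.9]
grip_width: 0.0192
```

```bash
python3 - <<'E'
from h import *
print(r.get_obs()['contact_force'],r.get_obs()['grip_width'])
f=r.grab_frame('top');C=cloud('top',f[1]);print('pans z',np.median(C[160:200,290:300,2]),np.median(C[160:200,238:242,2]))
go((.638,-.136,.0334+.103),1.49)
E
```

```text
[-0.10242079 -0.60653146 -4.86906091] 0.019154476001948424
pans z 0.10374198332237117 0.07423345699281214
go [ 0.638  -0.136   0.1364] shift [-3.6 11.  92.7] turn [-0.006 -0.006  0.007]
```

Emit:
play_rows(
  deltas=[
    [15,[-3,10,45],[0,0,0]],
    [15,[-3,10,75],[0,0,0]],
    [15,[-3,10,86],[0,0,0]],
    [15,[-3,10,89],[0,0,0]],
    [15,[-3,10,91],[0,0,0]],
    [15,[-3,10,92],[0,0,0]],
    [15,[-3,10,92],[0,0,0]],
  ],
)

```text
clock: 15.72
tcp_pos: [0.6391, -0.1351, 0.1378]
orientation: [-3.134, 0.115, -0.011]
contact_force: [0.4, -0.4, -3.9]
grip_width: 0.0201
```

```bash
python3 - <<'E'
from h import *
o=r.get_obs();print(o['tcp_pos'],o['contact_force'],o['grip_width'])
p,d=r.grab_frame('scene')
cv2.imwrite('pics/s1.png',cv2.resize(p[100:280,150:390,::-1],(800,600)))
E
```

```text
[ 0.63905396 -0.13512896  0.13781202] [ 0.41431445 -0.42263576 -3.86195081] 0.02014378219779539
```

View pics/s1.png

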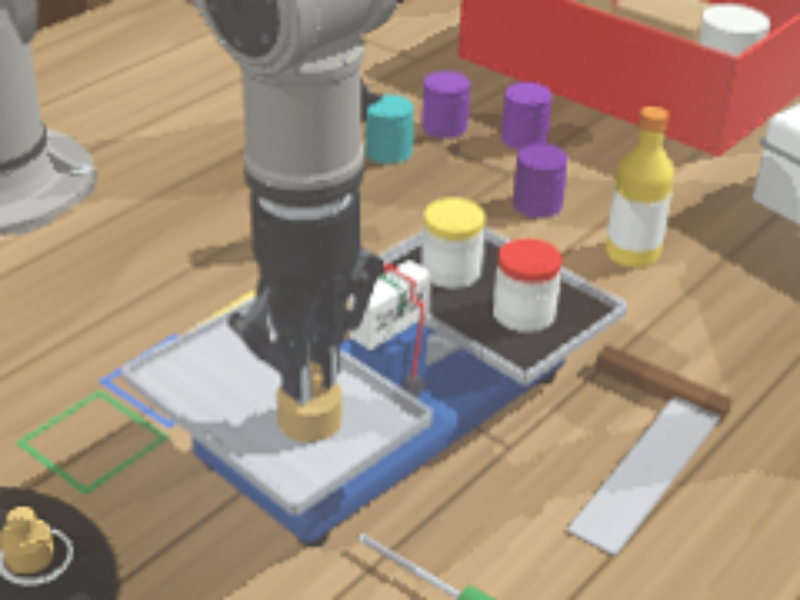

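The 400 g weight hangs upright just over the steel pan at (310,410), and both tubs stand on the goods pan at (455,245) and (527,285). I'll touch it down and release.

Emit:
play_rows(
  deltas=[
    [15,[0,0,2],[0,0,0]],
    [15,[0,0,3],[0,0,0]],
    [25,[0,0,3],[0,0,0]],
    [35,[0,0,3],[0,0,0]],
    [50,[0,0,3],[0,0,0]],
    [60,[0,0,0],[0,0,0]],
    [60,[0,0,-50],[0,0,0]],
    [60,[0,0,-100],[0,0,0]],
  ],
)

```text
clock: 16.77
tcp_pos: [0.6379, -0.1356, 0.2387]
orientation: [-3.134, 0.115, -0.009]
contact_force: [1.1, 0.0, 1.1]
grip_width: 0.0603
```

```bash
python3 - <<'E'
from h import *
print(r.get_obs()['contact_force'])
go((.502,-.321,.23),1.49)
E
```

```text
[1.09917893 0.04368976 1.14269226]
go [ 0.502 -0.321  0.23 ] shift [-121.9  194.9    6.8] turn [-0.006 -0.006  0.007]
```

Emit:
play_rows(
  deltas=[
    [60,[-30,50,0],[0,0,0]],
    [60,[-62,100,0],[0,0,0]],
    [60,[-94,150,0],[0,0,0]],
    [60,[-122,195,7],[-0.006,-0.006,0.007]],
    [60,[-122,195,60],[-0.006,-0.006,0.007]],
    [60,[-122,195,90],[-0.006,-0.006,0.007]],
    [60,[-122,195,90],[-0.006,-0.006,0.007]],
  ],
)

```text
clock: 17.65
tcp_pos: [0.5009, -0.3198, 0.1449]
orientation: [-3.137, 0.126, 0.007]
contact_force: [-0.6, 0.3, 0.8]
grip_width: 0.0601
```

```bash
cat >> h.py <<'E'
def knobs(n='wrist',lo=.037,hi=.065):
    o=r.get_obs();w,d=r.grab_frame(n);C=cloud(n,d,o);z=C[...,2]
    k,l,st,ce=cv2.connectedComponentsWithStats(((z>lo)&(z<hi)).astype(np.uint8))
    for i in range(1,k):
        if 60<st[i,4]<4000:
            zz=np.percentile(C[l==i][:,2],70);t=(l==i)&(abs(z-zz)<.004)
            c,rad=cv2.minEnclosingCircle(np.argwhere(t)[:,::-1].astype(np.float32))
            print('knob',st[i,4],ce[i].round(),zz.round(4),ray(n,[c],zz,o)[0].round(4),'rad',round(rad,1))
    return w
E
python3 - <<'E'
from h import *
knobs()
go((.502,-.321,.029),1.49)
E
```

```text
knob 703 [260. 189.] 0.0473 [ 0.502  -0.3202  0.0473] rad 14.8
knob 872 [430. 194.] 0.0563 [ 0.4903 -0.4416  0.0563] rad 15.9
knob 184 [324. 266.] 0.0498 [ 0.436  -0.3668  0.0498] rad 11.5
go [ 0.502 -0.321  0.029] shift [-1.000e-01  7.000e-01  1.177e+02] turn [-0.001  0.002  0.   ]
```

Emit:
play_rows(
  deltas=[
    [60,[0,0,60],[0,0,0]],
    [60,[0,0,105],[0,0,0]],
    [60,[0,0,116],[0,0,0]],
    [40,[0,0,116],[0,0,0]],
    [15,[0,0,116],[0,0,0]],
    [15,[0,0,116],[0,0,0]],
    [15,[0,0,116],[0,0,0]],
    [15,[0,0,116],[0,0,0]],
  ],
)

```text
clock: 18.7
tcp_pos: [0.5039, -0.3211, 0.0332]
orientation: [3.138, -0.126, 0.004]
contact_force: [0.5, 1.3, 7.7]
grip_width: 0.0198
```

```bash
python3 - <<'E'
from h import *
go((.549,-.128,.22),1.49)
E
```

```text
go [ 0.549 -0.128  0.22 ] shift [  29.9 -195.9 -186.9] turn [ 0.001 -0.002  0.   ]
```

Emit:
play_rows(
  deltas=[
    [15,[0,0,-60],[0,0,0]],
    [15,[0,0,-120],[0,0,0]],
    [15,[0,0,-170],[0,0,0]],
    [15,[7,-50,-187],[0,0,0]],
    [15,[15,-100,-187],[0,0,0]],
    [15,[23,-150,-187],[0,0,0]],
    [15,[30,-196,-187],[0,0,0]],
    [15,[30,-196,-187],[0,0,0]],
  ],
)

```text
clock: 19.7
tcp_pos: [0.5502, -0.1226, 0.2211]
orientation: [-3.139, 0.114, -0.007]
contact_force: [0.2, -0.1, -2.0]
grip_width: 0.0198
```

```bash
python3 - <<'E'
from h import *
o=r.get_obs();print(o['contact_force'],o['grip_width'])
go((.549,-.128,.0302+.103),1.49)
E
```

```text
[ 0.16337971 -0.1000896  -2.01138117] 0.019786374252698323
go [ 0.549  -0.128   0.1332] shift [-1.1  5.5 87.9] turn [-0.001 -0.004  0.008]
```

Emit:
play_rows(
  deltas=[
    [15,[-1,5,50],[0,0,0]],
    [15,[-1,5,80],[0,0,0]],
    [15,[-1,5,87],[0,0,0]],
    [15,[-1,5,91],[0,0,0]],
    [15,[-1,5,95],[0,0,0]],
    [15,[-1,5,99],[0,0,0]],
    [15,[-1,5,102],[0,0,0]],
    [15,[-1,5,103],[0,0,0]],
  ],
)

```text
clock: 20.7
tcp_pos: [0.5496, -0.1277, 0.1182]
orientation: [-3.139, 0.114, -0.008]
contact_force: [0.9, -1.9, 0.4]
grip_width: 0.0194
```

```bash
python3 - <<'E'
from h import *
o=r.get_obs();print(o['tcp_pos'],o['contact_force'],o['grip_width'])
E
```

```text
[ 0.54956598 -0.12765649  0.1181915 ] [ 0.91991572 -1.9370353   0.40671641] 0.01944577430386903
```

Load is fully on the pan; release and retreat.

Emit:
play_rows(
  deltas=[
    [22,[0,0,0],[0,0,0]],
    [26,[0,0,0],[0,0,0]],
    [35,[0,0,0],[0,0,0]],
    [50,[0,0,-3],[0,0,0]],
    [60,[0,0,-50],[0,0,0]],
    [60,[0,0,-100],[0,0,0]],
    [60,[0,60,-130],[0,0,0]],
    [60,[0,120,-130],[0,0,0]],
  ],
)

```text
clock: 21.7
tcp_pos: [0.5423, -0.2464, 0.2517]
orientation: [3.139, -0.109, 0.017]
contact_force: [0.8, -0.1, -0.3]
grip_width: 0.0601
```

Emit:
play_rows(
  deltas=[
    [60,[0,60,0],[0,0,0]],
    [60,[0,60,0],[0,0,0]],
    [60,[0,60,0],[0,0,0]],
    [60,[0,60,0],[0,0,0]],
    [60,[0,60,0],[0,0,0]],
    [60,[0,60,0],[0,0,0]],
    [60,[0,60,0],[0,0,0]],
    [60,[0,60,0],[0,0,0]],
  ],
)

```text
clock: 22.7
tcp_pos: [0.5381, -0.3062, 0.2517]
orientation: [3.139, -0.109, 0.017]
contact_force: [-0.5, -0.1, -0.2]
grip_width: 0.0601
```

Emit:
play_rows(
  deltas=[
    [60,[0,0,0],[0,0,0]],
    [60,[0,0,0],[0,0,0]],
    [60,[0,0,0],[0,0,0]],
    [60,[0,0,0],[0,0,0]],
    [60,[0,0,0],[0,0,0]],
    [60,[0,0,0],[0,0,0]],
    [60,[0,0,0],[0,0,0]],
    [60,[0,0,0],[0,0,0]],
  ],
)

```text
clock: 23.7
tcp_pos: [0.5381, -0.3062, 0.2517]
orientation: [3.139, -0.109, 0.017]
contact_force: [-0.5, 0.2, 0.6]
grip_width: 0.0602
```

```bash
python3 - <<'E'
from h import *
p,d=r.grab_frame('scene')
cv2.imwrite('pics/s2.png',cv2.resize(p[100:280,150:390,::-1],(800,600),interpolation=cv2.INTER_CUBIC))
p=lid('top',.152,'red');lid('top',.152,'yellow');knobs('top',.12,.15)
f=r.grab_frame('top');C=cloud('top',f[1]);w=C[165:195,285:330,2];g=C[150:195,205:240,2]
print('weight pan',np.median(w[(w>.07)&(w<.105)]),'goods',np.median(g[(g>.07)&(g<.105)]))
E
```

```text
red top 298 [211 143  20  19] [0.6567 0.1242 0.152 ] z 0.153
yellow top 309 [207 174  20  20] [0.5668 0.1319 0.152 ] z 0.1529
knob 203 [50. 90.] 0.1369 [0.8314 0.6179 0.1369] rad 23.0
knob 104 [503. 139.] 0.1429 [ 0.7195 -0.6982  0.1429] rad 9.0
knob 96 [136. 163.] 0.1306 [0.6279 0.3679 0.1306] rad 5.6
knob 81 [312. 164.] 0.1397 [ 0.6364 -0.1345  0.1397] rad 3.7
knob 799 [ 30. 241.] 0.1303 [0.3943 0.6583 0.1303] rad 76.5
knob 100 [266. 176.] 0.1485 [ 0.5923 -0.0035  0.1485] rad 11.5
knob 359 [  6. 189.] 0.1272 [0.5396 0.7222 0.1272] rad 13.7
knob 130 [509. 197.] 0.1414 [ 0.558  -0.697   0.1414] rad 11.5
knob 153 [260. 376.] 0.1408 [ 0.0489 -0.0002  0.1408] rad 19.5
weight pan 0.08865226652830693 goods 0.08958262107067538
```

View pics/s2.png

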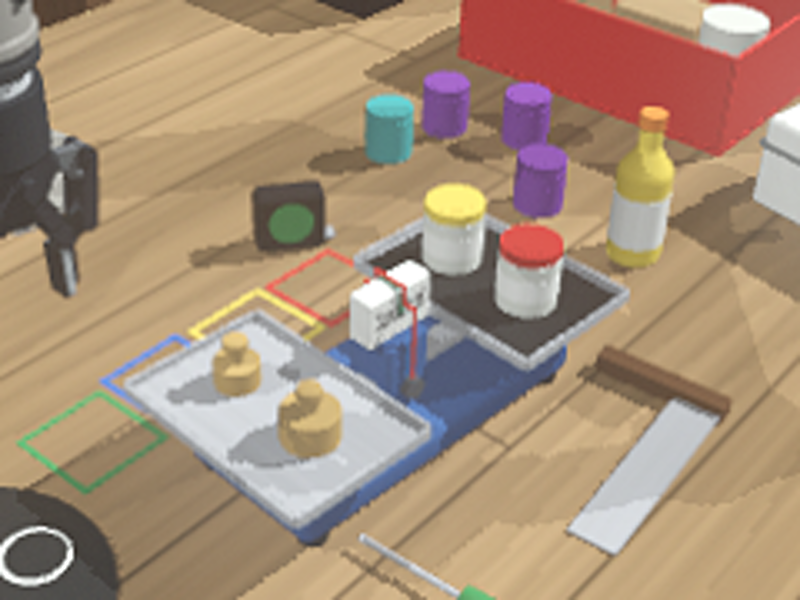

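The picture shows the beam level: the pans are within 1 mm of each other, the red pointer at (410,285) is on the dial's green, and the hand is away. Next I'll put the tubs into stock.

```bash
python3 - <<'E'
from h import *
go((.567,.132,.25),1.49);go((.567,.132,.112),1.49)
E
```

```text
go [0.567 0.132 0.25 ] shift [  -1.5 -439.1    1.5] turn [ 0.    -0.011  0.012]
go [0.567 0.132 0.112] shift [  -3.  -439.2  139.5] turn [ 0.    -0.011  0.012]
```

Emit:
play_rows(
  deltas=[
    [85,[0,-60,0],[0,0,0]],
    [85,[0,-120,0],[0,0,0]],
    [85,[0,-180,0],[0,0,0]],
    [85,[0,-240,0],[0,0,0]],
    [85,[0,-300,0],[0,0,0]],
    [85,[0,-360,0],[0,-0.011,0.012]],
    [85,[0,-420,0],[0,-0.011,0.012]],
    [85,[-2,-439,0],[0,-0.011,0.012]],
  ],
  squeeze=40,
)

```text
clock: 24.95
tcp_pos: [0.5659, 0.1372, 0.2517]
orientation: [-3.138, 0.118, -0.0]
contact_force: [-0.4, 0.0, -0.5]
grip_width: 0.0851
```

```bash
python3 - <<'E'
from h import *
lid('wrist',.152,'yellow');lid('wrist',.152,'red')
go((.568,.132,.112),1.49)
E
```

```text
yellow wrist 4335 [229 150  75  74] [0.5688 0.1321 0.152 ] z 0.1506
red wrist 5574 [229  13  82  86] [0.6574 0.1245 0.152 ] z 0.1504
red wrist 278 [446  99  16  51] [ 0.6043 -0.0031  0.152 ] z 0.153
go [0.568 0.132 0.112] shift [  2.2   2.6 139.4] turn [-0.001  0.     0.004]
```

Emit:
play_rows(
  deltas=[
    [85,[2,3,60],[0,0,0]],
    [85,[2,3,110],[0,0,0]],
    [85,[2,3,137],[0,0,0]],
    [85,[2,3,139],[0,0,0]],
    [50,[2,3,139],[0,0,0]],
    [50,[2,3,139],[0,0,0]],
    [50,[2,3,139],[0,0,0]],
    [50,[2,3,139],[0,0,0]],
  ],
)

```text
clock: 26.05
tcp_pos: [0.5685, 0.1316, 0.1133]
orientation: [-3.138, 0.121, -0.003]
contact_force: [0.9, 0.6, 0.4]
grip_width: 0.0552
```

Emit:
play_rows(
  deltas=[
    [50,[0,0,-5],[0,0,0]],
    [50,[0,0,-10],[0,0,0]],
    [50,[0,0,-15],[0,0,0]],
    [50,[0,0,-20],[0,0,0]],
    [50,[0,0,-30],[0,0,0]],
    [50,[0,0,-70],[0,0,0]],
    [50,[0,0,-110],[0,0,0]],
  ],
)

```text
clock: 26.92
tcp_pos: [0.5681, 0.1315, 0.2245]
orientation: [-3.138, 0.12, -0.002]
contact_force: [0.9, -0.7, -2.2]
grip_width: 0.0549
```

```bash
python3 - <<'E'
from h import *
o=r.get_obs();print(o['contact_force'],o['grip_width'])
go((.44,.0115,.2),1.49);go((.433,.0115,.026),1.49)
E
```

```text
[ 0.92765245 -0.70215867 -2.22799803] 0.05485384779297775
go [0.44   0.0115 0.2   ] shift [-118.5  129.5   24.3] turn [-0.001 -0.001  0.004]
go [0.433  0.0115 0.026 ] shift [-125.7  130.2  198.3] turn [-0.001 -0.001  0.004]
```

Emit:
play_rows(
  deltas=[
    [50,[-40,43,0],[0,0,0]],
    [50,[-80,86,10],[0,0,0]],
    [50,[-128,130,24],[0,0,0]],
    [50,[-128,130,24],[0,0,0]],
    [50,[-128,130,80],[0,0,0]],
    [50,[-128,130,135],[0,0,0]],
    [50,[-128,130,180],[0,0,0]],
    [50,[-128,130,192],[0,0,0]],
  ],
)

```text
clock: 27.92
tcp_pos: [0.4299, 0.0123, 0.0307]
orientation: [-3.139, 0.119, 0.004]
contact_force: [-1.0, 0.5, -1.3]
grip_width: 0.0551
```

```bash
python3 - <<'E'
from h import *
go((.431,.0115,.025),1.49)
E
```

```text
go [0.431  0.0115 0.025 ] shift [1.2 0.7 5.7] turn [-0.001  0.002  0.005]
```

Emit:
play_rows(
  deltas=[
    [50,[1,0,4],[0,0,0]],
    [50,[1,0,6],[0,0,0]],
    [50,[1,0,6],[0,0,0]],
    [62,[1,0,6],[0,0,0]],
    [80,[1,0,6],[0,0,0]],
    [80,[1,0,-50],[0,0,0]],
    [80,[1,0,-110],[0,0,0]],
    [80,[1,0,-170],[0,0,0]],
  ],
)

```text
clock: 28.92
tcp_pos: [0.4312, 0.012, 0.2029]
orientation: [-3.138, 0.119, 0.003]
contact_force: [1.1, -0.8, -1.4]
grip_width: 0.08
```

```bash
python3 - <<'E'
from h import *
p=lid('wrist',.064,'yellow');cv2.imwrite('pics/w3.png',p[:,:,::-1])
go((.657,.1245,.25),1.49);go((.657,.1245,.127),1.49)
E
```

```text
yellow wrist 3269 [226 146  66  64] [0.4311 0.0125 0.064 ] z 0.0625
go [0.657  0.1245 0.25  ] shift [ 212.8 -128.3  -37.5] turn [-0.003 -0.009  0.005]
go [0.657  0.1245 0.127 ] shift [ 211.7 -128.    85.5] turn [-0.003 -0.009  0.005]
```

View pics/w3.png

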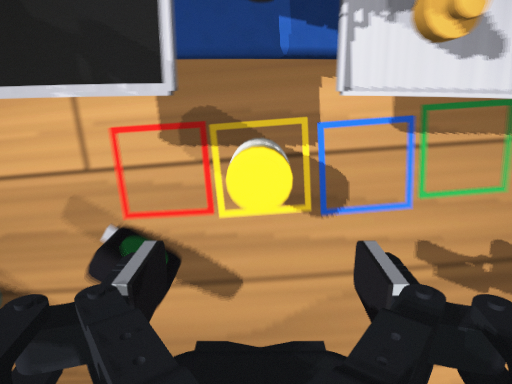

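The wrist picture shows the yellow tub standing within the yellow square, whose centre is near (262,167). I'll cast both square centres from this view.

```bash
python3 - <<'E'
from h import *
q=np.array([[[212,123],[307,118],[310,213],[219,216]],[[111,128],[206,122],[213,213],[124,217]]],float)
print(ray('wrist',q.reshape(-1,2),0).reshape(2,4,3)[...,:2].mean(1).round(4),ray('wrist',q.reshape(-1,2),0)[:,:2].round(3))
E
```

```text
[[0.4293 0.0109]
 [0.4347 0.1144]] [[ 0.48   0.058]
 [ 0.478 -0.038]
 [ 0.377 -0.037]
 [ 0.381  0.061]
 [ 0.484  0.162]
 [ 0.482  0.064]
 [ 0.385  0.067]
 [ 0.388  0.165]]
```

Emit:
play_rows(
  deltas=[
    [85,[45,-30,-38],[0,0,0]],
    [85,[95,-60,-38],[0,0,0]],
    [85,[145,-90,-38],[0,0,0]],
    [85,[190,-115,-38],[0,-0.009,0]],
    [85,[213,-128,-38],[-0.003,-0.009,0.005]],
    [85,[213,-128,-38],[-0.003,-0.009,0.005]],
    [85,[212,-128,10],[-0.003,-0.009,0.005]],
  ],
)

```text
clock: 29.85
tcp_pos: [0.659, 0.1247, 0.206]
orientation: [-3.137, 0.128, -0.013]
contact_force: [0.2, -0.2, -0.8]
grip_width: 0.0849
```

```bash
python3 - <<'E'
from h import *
lid('wrist',.167,'red')
go((.657,.1245,.128),1.49)
E
```

```text
red wrist 7066 [211 173  98  94] [0.6599 0.1243 0.167 ] z 0.1654
go [0.657  0.1245 0.128 ] shift [ 3.9 -2.1 68.3] turn [ 0.003  0.006 -0.   ]
```

Emit:
play_rows(
  deltas=[
    [85,[5,-2,50],[0,0.006,0]],
    [85,[5,-2,66],[0,0.006,0]],
    [85,[5,-2,68],[0,0.006,0]],
    [50,[5,-2,68],[0,0.006,0]],
    [50,[5,-2,68],[0,0.006,0]],
    [50,[5,-2,68],[0,0.006,0]],
    [50,[5,-2,68],[0,0.006,0]],
    [50,[5,-2,68],[0,0.006,0]],
  ],
)

```text
clock: 30.9
tcp_pos: [0.659, 0.1247, 0.1289]
orientation: [3.137, -0.127, 0.003]
contact_force: [3.2, 0.9, 1.7]
grip_width: 0.055
```

Emit:
play_rows(
  deltas=[
    [50,[0,0,-10],[0,0,0]],
    [50,[0,0,-30],[0,0,0]],
    [50,[0,0,-70],[0,0,0]],
    [50,[0,0,-100],[0,0,0]],
    [50,[0,0,-100],[0,0,0]],
  ],
)

```text
clock: 31.52
tcp_pos: [0.6601, 0.1254, 0.2324]
orientation: [3.138, -0.128, 0.011]
contact_force: [0.1, 0.1, -5.1]
grip_width: 0.0552
```

```bash
python3 - <<'E'
from h import *
o=r.get_obs();print(o['contact_force'],o['grip_width'])
go((.436,.113,.2),1.49);go((.436,.113,.03),1.49)
E
```

```text
[ 0.06073833  0.06701481 -5.09452988] 0.05522857428088472
go [0.436 0.113 0.2  ] shift [-222.6   30.5   30.8] turn [ 0.    -0.007 -0.   ]
go [0.436 0.113 0.03 ] shift [-223.8   30.4  200.8] turn [ 0.    -0.007 -0.   ]
```

Emit:
play_rows(
  deltas=[
    [50,[-60,8,0],[0,0,0]],
    [50,[-115,16,5],[0,0,0]],
    [50,[-170,24,15],[0,0,0]],
    [50,[-223,30,31],[0,-0.007,0]],
    [50,[-224,30,60],[0,-0.007,0]],
    [50,[-224,30,120],[0,-0.007,0]],
    [50,[-224,30,175],[0,-0.007,0]],
    [50,[-224,30,200],[0,-0.007,0]],
  ],
)

```text
clock: 32.52
tcp_pos: [0.4327, 0.1122, 0.0275]
orientation: [3.136, -0.127, -0.009]
contact_force: [2.4, -2.8, 27.4]
grip_width: 0.0551
```

```bash
python3 - <<'E'
from h import *
go((.436,.113,.0255),1.49)
E
```

```text
go [0.436  0.113  0.0255] shift [ 3.2 -1.1  2. ] turn [ 0.003  0.006 -0.   ]
```

Emit:
play_rows(
  deltas=[
    [50,[0,0,-1],[0,0,0]],
    [62,[0,0,-1],[0,0,0]],
    [72,[0,0,-1],[0,0,0]],
    [74,[0,0,-1],[0,0,0]],
    [74,[0,0,-50],[0,0,0]],
    [74,[0,0,-110],[0,0,0]],
    [74,[0,0,-160],[0,0,0]],
    [74,[0,0,-200],[0,0,0]],
  ],
)

```text
clock: 33.52
tcp_pos: [0.4342, 0.1128, 0.2304]
orientation: [3.137, -0.127, -0.004]
contact_force: [-0.2, -0.4, -1.0]
grip_width: 0.0738
```

```bash
python3 - <<'E'
from h import *
p=lid('wrist',.064,'red');lid('wrist',.064,'yellow')
go((.638,-.0,.25),1.49);go((.637,-.135,.25),1.49)
E
```

```text
red wrist 2732 [232 146  60  59] [0.4297 0.1111 0.064 ] z 0.0624
yellow wrist 2677 [338 139  59  59] [0.432  0.0137 0.064 ] z 0.0624
go [ 0.638 -0.     0.25 ] shift [210.1  97.  -16.9] turn [-0.    -0.003 -0.   ]
go [ 0.637 -0.135  0.25 ] shift [220.  231.6 -16.9] turn [-0.    -0.003 -0.   ]
```

Emit:
play_rows(
  deltas=[
    [60,[45,40,-17],[0,0,0]],
    [60,[90,82,-17],[0,0,0]],
    [60,[130,125,-17],[0,0,0]],
    [60,[170,168,-17],[0,0,0]],
    [60,[205,210,-17],[0,0,0]],
    [60,[220,231,-17],[0,0,0]],
    [60,[220,231,-17],[0,0,0]],
  ],
  squeeze=50,
)

```text
clock: 34.5
tcp_pos: [0.637, -0.137, 0.249]
orientation: [3.138, -0.133, 0.004]
contact_force: [-0.6, 0.6, 0.3]
grip_width: 0.0601
```

```bash
python3 - <<'E'
from h import *
knobs('wrist',.107,.135)
go((.637,-.135,.107),1.49)
E
```

```text
knob 579 [ 33. 158.] 0.1084 [0.6635 0.0632 0.1084] rad 65.7
knob 577 [257. 181.] 0.1233 [ 0.6377 -0.1355  0.1233] rad 13.3
knob 69 [110. 199.] 0.1269 [ 0.6328 -0.0133  0.1269] rad 3.2
knob 728 [134. 224.] 0.1274 [ 0.6038 -0.0241  0.1274] rad 22.7
knob 433 [ 83. 218.] 0.1287 [0.6186 0.0117 0.1287] rad 22.6
knob 113 [ 57. 273.] 0.1086 [0.5623 0.0591 0.1086] rad 14.4
knob 472 [256. 276.] 0.1172 [ 0.5488 -0.1269  0.1172] rad 12.1
go [ 0.637 -0.135  0.107] shift [1.000e-01 3.000e-01 1.422e+02] turn [-0.    -0.002 -0.002]
```

Emit:
play_rows(
  deltas=[
    [60,[1,0,60],[0,0,0]],
    [60,[1,0,110],[0,0,0]],
    [60,[1,0,137],[0,0,0]],
    [60,[1,0,141],[0,0,0]],
    [15,[1,0,141],[0,0,0]],
    [15,[1,0,141],[0,0,0]],
    [15,[1,0,141],[0,0,0]],
    [15,[1,0,141],[0,0,0]],
  ],
)

```text
clock: 35.55
tcp_pos: [0.639, -0.135, 0.1102]
orientation: [3.139, -0.13, 0.008]
contact_force: [-1.4, 0.4, 7.8]
grip_width: 0.0199
```

Emit:
play_rows(
  deltas=[
    [15,[0,0,0],[0,0,0]],
    [15,[0,0,-15],[0,0,0]],
    [15,[0,0,-50],[0,0,0]],
    [15,[0,0,-100],[0,0,0]],
    [15,[0,0,-100],[0,0,0]],
  ],
)

```text
clock: 36.17
tcp_pos: [0.6414, -0.1353, 0.2157]
orientation: [3.138, -0.13, 0.022]
contact_force: [-0.4, 0.3, -4.1]
grip_width: 0.0197
```

```bash
python3 - <<'E'
from h import *
o=r.get_obs();print(o['contact_force'],o['grip_width'])
go((.5645,-.384,.18),1.49);go((.5645,-.384,.045),1.49)
E
```

```text
[-0.4276191   0.31698601 -4.10270803] 0.019693142625687683
go [ 0.5645 -0.384   0.18  ] shift [-56.5 254.2  35. ] turn [ 0.    -0.014 -0.002]
go [ 0.5645 -0.384   0.045 ] shift [-58.5 254.2 170. ] turn [ 0.    -0.014 -0.002]
```

Emit:
play_rows(
  deltas=[
    [15,[-12,55,0],[0,0,0]],
    [15,[-25,110,0],[0,0,0]],
    [15,[-38,165,10],[0,0,0]],
    [15,[-50,220,25],[0,-0.014,0]],
    [15,[-57,254,35],[0,-0.014,0]],
    [15,[-58,254,90],[0,-0.014,0]],
    [15,[-58,254,145],[0,-0.014,0]],
    [15,[-58,254,165],[0,-0.014,0]],
  ],
)

```text
clock: 37.17
tcp_pos: [0.5616, -0.382, 0.0454]
orientation: [-3.135, 0.13, 0.011]
contact_force: [0.1, 0.4, -3.1]
grip_width: 0.0195
```

```bash
python3 - <<'E'
from h import *
go((.5645,-.384,.0395),1.49)
E
```

```text
go [ 0.5645 -0.384   0.0395] shift [3.1 1.8 5.8] turn [-0.003  0.007 -0.002]
```

Emit:
play_rows(
  deltas=[
    [15,[3,2,3],[-0.003,0.007,0]],
    [15,[3,2,5],[-0.003,0.007,0]],
    [15,[3,2,6],[-0.003,0.007,0]],
    [15,[3,2,7],[-0.003,0.007,0]],
    [15,[3,2,8],[-0.003,0.007,0]],
  ],
)

```text
clock: 37.8
tcp_pos: [0.5654, -0.3854, 0.0401]
orientation: [3.137, -0.131, 0.003]
contact_force: [-3.3, 1.7, 13.5]
grip_width: 0.0196
```

Contact on the mat; release, then go to the 200 g weight (stays near (.549,-.127); only 200 g on, so its pan is still down).

Emit:
play_rows(
  deltas=[
    [22,[0,0,-1],[0,0,0]],
    [28,[0,0,-1],[0,0,0]],
    [40,[0,0,-1],[0,0,0]],
    [60,[0,0,-2],[0,0,0]],
    [60,[0,0,-60],[0,0,0]],
    [60,[0,0,-120],[0,0,0]],
    [60,[0,0,-170],[0,0,0]],
  ],
)

```text
clock: 38.67
tcp_pos: [0.5654, -0.3852, 0.2127]
orientation: [3.136, -0.131, 0.006]
contact_force: [-0.4, 0.4, -0.1]
grip_width: 0.0597
```

```bash
python3 - <<'E'
from h import *
knobs();go((.549,-.127,.23),1.49);go((.549,-.127,.16),1.49)
E
```

```text
knob 178 [187.  14.] 0.0553 [ 0.699  -0.3395  0.0553] rad 17.2
knob 257 [243.  50.] 0.0578 [ 0.6788 -0.3772  0.0578] rad 37.4
knob 135 [152.  41.] 0.0586 [ 0.6854 -0.3049  0.0586] rad 6.3
knob 456 [259. 174.] 0.0533 [ 0.5639 -0.3856  0.0533] rad 11.8
knob 312 [322. 244.] 0.0563 [ 0.4907 -0.4418  0.0563] rad 10.9
knob 394 [256. 297.] 0.0503 [ 0.4362 -0.3716  0.0503] rad 10.6
go [ 0.549 -0.127  0.23 ] shift [ -40.9 -257.4  -11.9] turn [ 0.007 -0.013 -0.003]
go [ 0.549 -0.127  0.16 ] shift [ -41.8 -257.8   58.1] turn [ 0.007 -0.013 -0.003]
```

Emit:
play_rows(
  deltas=[
    [60,[-8,-55,-12],[0,0,0]],
    [60,[-17,-110,-12],[0,0,0]],
    [60,[-26,-165,-12],[0,0,0]],
    [60,[-35,-220,-12],[0.007,-0.013,0]],
    [60,[-41,-257,-12],[0.007,-0.013,0]],
    [60,[-41,-257,10],[0.007,-0.013,0]],
    [60,[-42,-257,40],[0.007,-0.013,0]],
    [60,[-42,-257,40],[0.007,-0.013,0]],
  ],
)

```text
clock: 39.72
tcp_pos: [0.5467, -0.1274, 0.176]
orientation: [-3.138, 0.131, 0.008]
contact_force: [0.3, 0.1, 0.5]
grip_width: 0.0598
```

```bash
python3 - <<'E'
from h import *
knobs('wrist',.105,.125);go((.549,-.127,.1025),1.49)
E
```

```text
knob 707 [ 98. 128.] 0.1203 [ 0.6034 -0.0283  0.1203] rad 30.1
knob 85 [ 62. 179.] 0.1202 [ 0.5753 -0.0083  0.1202] rad 4.6
knob 982 [258. 206.] 0.1173 [ 0.5482 -0.1269  0.1173] rad 17.3
go [ 0.549  -0.127   0.1025] shift [ 1.1 -0.7 75.1] turn [-0.001  0.002 -0.003]
```

Emit:
play_rows(
  deltas=[
    [60,[1,-1,50],[0,0,0]],
    [60,[1,-1,70],[0,0,0]],
    [60,[1,-1,74],[0,0,0]],
    [40,[1,-1,74],[0,0,0]],
    [15,[1,-1,74],[0,0,0]],
    [15,[1,-1,74],[0,0,0]],
    [15,[1,-1,74],[0,0,0]],
    [15,[1,-1,74],[0,0,0]],
  ],
)

```text
clock: 40.78
tcp_pos: [0.55, -0.1268, 0.1053]
orientation: [-3.139, 0.132, -0.001]
contact_force: [-0.4, 0.1, 5.3]
grip_width: 0.0196
```

Emit:
play_rows(
  deltas=[
    [15,[0,0,0],[0,0,0]],
    [15,[0,0,-8],[0,0,0]],
    [15,[0,0,-20],[0,0,0]],
    [15,[0,0,-50],[0,0,0]],
    [15,[0,0,-100],[0,0,0]],
    [15,[0,0,-100],[0,0,0]],
  ],
)

```text
clock: 41.52
tcp_pos: [0.5528, -0.1271, 0.2102]
orientation: [3.138, -0.132, 0.015]
contact_force: [-0.3, -0.2, -2.4]
grip_width: 0.0197
```

```bash
python3 - <<'E'
from h import *
o=r.get_obs();print(o['contact_force'],o['grip_width'])
go((.507,-.3135,.15),1.49);go((.507,-.3135,.04),1.49)
E
```

```text
[-0.32368279 -0.1929807  -2.4231148 ] 0.019734676693137845
go [ 0.507  -0.3135  0.15  ] shift [-30.6 189.6  60. ] turn [ 0.    -0.01  -0.003]
go [ 0.507  -0.3135  0.04  ] shift [-31.7 189.5 170. ] turn [ 0.    -0.01  -0.003]
```

Emit:
play_rows(
  deltas=[
    [15,[-8,50,0],[0,0,0]],
    [15,[-16,100,0],[0,0,0]],
    [15,[-24,150,20],[0,-0.01,0]],
    [15,[-31,189,50],[0,-0.01,0]],
    [15,[-31,189,100],[0,-0.01,0]],
    [15,[-32,189,150],[0,-0.01,0]],
    [15,[-32,189,168],[0,-0.01,0]],
    [15,[-32,189,168],[0,-0.01,0]],
  ],
)

```text
clock: 42.52
tcp_pos: [0.5062, -0.3125, 0.0412]
orientation: [-3.138, 0.131, 0.004]
contact_force: [0.1, 0.1, -1.5]
grip_width: 0.0196
```

```bash
python3 - <<'E'
from h import *
go((.507,-.3135,.0353),1.49)
E
```

```text
go [ 0.507  -0.3135  0.0353] shift [0.9 0.9 5.9] turn [-0.     0.002 -0.003]
```

Emit:
play_rows(
  deltas=[
    [15,[1,1,3],[0,0,0]],
    [15,[1,1,5],[0,0,0]],
    [15,[1,1,6],[0,0,0]],
    [15,[1,1,7],[0,0,0]],
    [15,[1,1,7],[0,0,0]],
  ],
)

```text
clock: 43.15
tcp_pos: [0.5074, -0.3138, 0.0353]
orientation: [-3.139, 0.131, 0.003]
contact_force: [-1.7, 0.5, 5.3]
grip_width: 0.0194
```

Emit:
play_rows(
  deltas=[
    [22,[0,0,0],[0,0,0]],
    [28,[0,0,0],[0,0,0]],
    [40,[0,0,-1],[0,0,0]],
    [60,[0,0,-2],[0,0,0]],
    [60,[0,0,-60],[0,0,0]],
    [60,[0,0,-120],[0,0,0]],
    [60,[0,0,-180],[0,0,0]],
    [60,[40,60,-200],[0,0,0]],
  ],
)

```text
clock: 44.15
tcp_pos: [0.5393, -0.3641, 0.2382]
orientation: [3.138, -0.123, 0.009]
contact_force: [1.4, -0.5, 0.3]
grip_width: 0.0599
```

```bash
python3 - <<'E'
from h import *
o=r.get_obs();w=knobs();cv2.imwrite('pics/w4.png',w[:,:,::-1])
hsv=cv2.cvtColor(w,cv2.COLOR_RGB2HSV);m=((hsv[...,2]>165)&(hsv[...,1]<50)).astype(np.uint8)
k,l,st,ce=cv2.connectedComponentsWithStats(m)
for i in range(1,k):
    if st[i,4]>100 and 35<st[i,2]<75 and 35<st[i,3]<75:
        e=cv2.fitEllipse(cv2.convexHull(np.argwhere(l==i)[:,::-1].astype(np.int32)));print('ring',ray('wrist',[e[0]],.003,o)[0].round(4))
p=lid('top',.064,'red');lid('top',.064,'yellow')
cv2.imwrite('pics/top9.png',cv2.resize(p[:,:,::-1],(800,600),interpolation=cv2.INTER_CUBIC))
E
```

```text
knob 413 [256.  22.] 0.0575 [ 0.6842 -0.3729  0.0575] rad 40.1
knob 134 [180.  13.] 0.0586 [ 0.6858 -0.3049  0.0586] rad 6.4
knob 406 [279. 141.] 0.0533 [ 0.5635 -0.3855  0.0533] rad 11.3
knob 371 [213. 203.] 0.0474 [ 0.5051 -0.3142  0.0474] rad 10.6
knob 407 [341. 210.] 0.0563 [ 0.4899 -0.4426  0.0563] rad 10.8
knob 347 [274. 262.] 0.0505 [ 0.435  -0.3713  0.0505] rad 10.1
ring [ 0.5641 -0.3938  0.003 ]
ring [ 0.4934 -0.45    0.003 ]
ring [ 0.4349 -0.3784  0.003 ]
red top 318 [ 39 175  17 138] [0.3944 0.6203 0.064 ] z 0.0645
red top 268 [215 226  19  19] [0.4293 0.1108 0.064 ] z 0.065
yellow top 276 [249 226  19  19] [0.4304 0.0121 0.064 ] z 0.0648
```

View pics/w4.png

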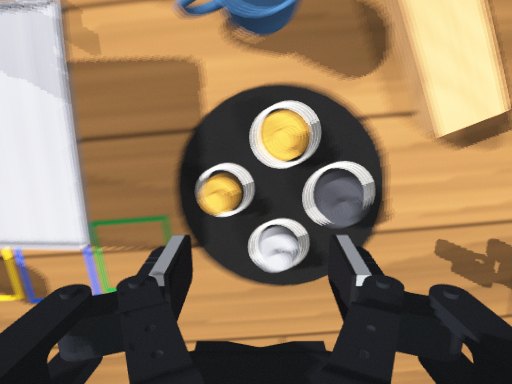

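View pics/top9.png

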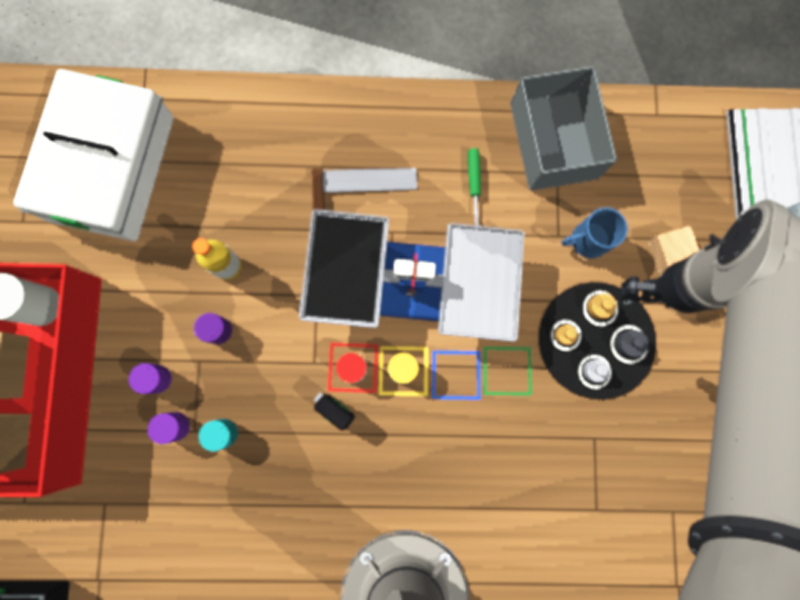

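The top view shows both tubs inside their squares at (351,367) and (403,367), the four weights on their rings and the bystanders in place. The wrist picture was blurred by motion, so I'll settle and take one still check.

Emit:
play_rows(
  deltas=[
    [60,[0,0,0],[0,0,0]],
    [60,[0,0,0],[0,0,0]],
    [60,[0,0,0],[0,0,0]],
    [60,[0,0,0],[0,0,0]],
  ],
)

```text
clock: 44.8
tcp_pos: [0.5373, -0.3692, 0.233]
orientation: [3.136, -0.136, 0.001]
contact_force: [-0.6, 0.2, -0.8]
grip_width: 0.0599
```

```bash
python3 - <<'E'
from h import *
o=r.get_obs();w=knobs();cv2.imwrite('pics/w5.png',w[:,:,::-1])
hsv=cv2.cvtColor(w,cv2.COLOR_RGB2HSV);m=((hsv[...,2]>165)&(hsv[...,1]<50)).astype(np.uint8)
k,l,st,ce=cv2.connectedComponentsWithStats(m)
for i in range(1,k):
    if st[i,4]>100 and 35<st[i,2]<75 and 35<st[i,3]<75:
        e=cv2.fitEllipse(cv2.convexHull(np.argwhere(l==i)[:,::-1].astype(np.int32)));print('ring',ray('wrist',[e[0]],.003,o)[0].round(4))
E
```

```text
knob 147 [171.   9.] 0.0589 [ 0.6848 -0.3046  0.0589] rad 6.1
knob 421 [249.  18.] 0.057 [ 0.6814 -0.3718  0.057 ] rad 39.1
knob 426 [274. 139.] 0.0532 [ 0.5635 -0.3854  0.0532] rad 11.5
knob 380 [207. 202.] 0.0474 [ 0.5051 -0.3142  0.0474] rad 10.7
knob 416 [337. 209.] 0.0563 [ 0.4895 -0.4427  0.0563] rad 11.2
knob 354 [269. 262.] 0.0505 [ 0.4355 -0.3715  0.0505] rad 10.0
ring [ 0.562  -0.3893  0.003 ]
ring [ 0.4904 -0.446   0.003 ]
ring [ 0.5053 -0.3178  0.003 ]
ring [ 0.4329 -0.3741  0.003 ]
```

View pics/w5.png

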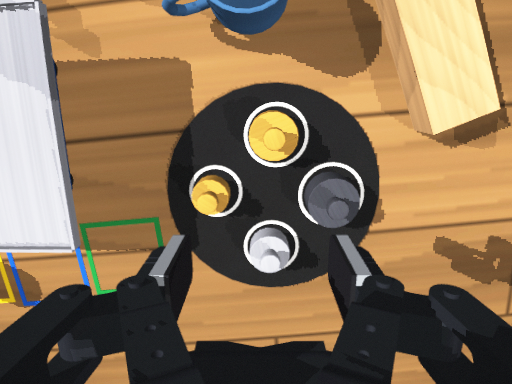

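The still picture shows all four weights upright inside their white rings, each within about 4 mm of its ring centre.

```bash
python3 -c "
from bench import r
print(r.hand_in(), r.get_obs()['clock'])"
```

```text
the job is handed in; nothing more can be done
the job is handed in; nothing more can be done
```

The delivery was checked, stocked and handed in at about 45 s of the 210 s allowed. It was the red tub (400 g) and the yellow tub (200 g); I saw no blue or green carton in either overview picture.

- **Weighing:** with both tubs on the goods pan and the 400 g and 200 g weights on the steel pan, the beam came to rest level with the hand away. The two pans were within 1 mm of each other in height, and the pointer was on the green of the dial.
- **Stock:** the red tub stands in the red square and the yellow tub in the yellow square. Each is within about 5 mm of the square's centre by the wrist and top views, against a margin of 14 mm.
- **Weights:** the 400 g and 200 g weights are upright back on their rings. All four weights measured within about 4 mm of their ring centres in the last still picture. The 200 g weight measured about 10 mm off its ring before I picked it up, and I put it back centred.
- **Bystanders:** I touched none of the other things on the bench, and the final top view shows them where they were.

Three things were less than clean:
- The wrist picture just before the last one was blurred by motion and gave poor ring readings, so I took a still one.
- The ring positions from that still view differ by up to about 6 mm from my first measurement of them, while the weights measured within 1–2 mm of their targets.
- Setting the red tub down pressed on the bench with about 27 N through the tub before I released it.

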